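# Load the breakfast block

## Task

Load the wooden block for the breakfast table: stand the jam jar in the large round well, the two domed-cap shakers one in each of the small round wells (either way) and the carton in the oblong well. Set each one down without dropping it so that it sits upright on the floor of its well, and leave the two spice jars and the tin where they are.

Things in the scene. Friction and masses are not known exactly. Their poses are not given: they have to be found in the camera images.
- caddy: Fixed wooden block, 165 (x) x 215 (y) x 34 mm, turned any way. Origin: centre of its underside, z up. Wells 20 mm deep, flat floors 14 mm above the worktop, chamfered rims; centres in the block's frame (x, y mm): large round, 73 across, (38, 63); two small round, 56 across, (38, -9.5) and (38, -73.5); oblong, 45 along x by 99 along y, (-52, 0).
- jam_jar: Closed round glass jar with red jam and a white lid, 62 mm in diameter (60 across the sides that can be gripped), 85 mm tall, 0.3 kg. Belongs in the large round well. Origin at the centre of its underside, z up.
- shaker_a: Glass shaker with dark grey contents and a domed grey perforated cap, round, 44 mm in diameter up to 66 mm height, then narrowing to the 34 mm wide cap, 90 mm tall in all, 0.1 kg. Belongs in a small round well; either one. Origin at the centre of its underside, z up.
- shaker_b: Glass shaker with white contents, same shape and size as the other (44 mm diameter, domed 34 mm cap, 90 mm tall, 0.1 kg). Belongs in a small round well; either one. Origin at the centre of its underside, z up.
- carton: Small pale carton with pictures of oranges, standing on its long narrow face: 33 mm (its x) by 88 mm (its y) by 46 mm tall, rigid, 0.04 kg. Belongs in the oblong well, its long side along the well's; either way round. Origin at the centre of its underside, z up.
- spice_jar_a: Look-alike, stays where it is: glass spice jar with a flat-topped black lid, 44 mm wide, 96 mm tall, loose. Origin at the centre of its underside, z up.
- spice_jar_b: Look-alike, stays where it is: glass spice jar with a flat-topped yellow lid, 42 mm wide, 96 mm tall, loose. Origin at the centre of its underside, z up.
- tin: Look-alike of the jar, stays where it is: closed food tin, 57 mm in diameter, 72 mm tall, loose. Origin at the centre of its underside, z up.
Not all that is in view belongs to the job. Leave any purple look-alike of the tin alone.

How it is judged:
At the end, for the whole second after the job is handed in: Jam jar, both shakers (one to a well) and carton each upright (0.12 rad), origin within 12 mm of its well's centre along the block's x and y and 6 mm of its floor, carton along its well (0.25 rad), released, at rest; spice jars and tin upright, within 30 mm of their starts (x of jam_jar in the frame of caddy between 0.026 and 0.05 m and y of jam_jar in the frame of caddy between 0.051 and 0.075 m and x of carton in the frame of caddy between -0.064 and -0.04 m and y of carton in the frame of caddy between -0.012 and 0.012 m and ((x of shaker_a in the frame of caddy between 0.026 and 0.05 m and y of shaker_a in the frame of caddy between -0.0215 and 0.0025 m and x of shaker_b in the frame of caddy between 0.026 and 0.05 m and y of shaker_b in the frame of caddy between -0.0855 and -0.0615 m) or (x of shaker_b in the frame of caddy between 0.026 and 0.05 m and y of shaker_b in the frame of caddy between -0.0215 and 0.0025 m and x of shaker_a in the frame of caddy between 0.026 and 0.05 m and y of shaker_a in the frame of caddy between -0.0855 and -0.0615 m)) and angle between the y axis of carton and the y axis of caddy, either way round below 0.25 rad and z of each of jam_jar, shaker_a, shaker_b, carton in the frame of caddy below 0.02 m and angle between each of jam_jar, shaker_a, shaker_b, carton, spice_jar_a, spice_jar_b, tin's own z axis and vertical below 0.12 rad and linear speed of each of jam_jar, shaker_a, shaker_b, carton below 0.02 m/s and distance of each of spice_jar_a, spice_jar_b, tin from where it was at the start of the episode below 0.03 m); the robot touches nothing.
It fails at once if a spice jar or the tin is moved (more than 30 mm) (distance of any of spice_jar_a, spice_jar_b, tin from where it was at the start of the episode above 0.03 m).
It fails at once if the jar, a shaker or the carton is dropped (falls free of the fingers faster than 0.6 m/s, about 18 mm) ((linear speed of jam_jar above 0.6 m/s and contact force between jam_jar and the fingers below 0.05 N) or (linear speed of shaker_a above 0.6 m/s and contact force between shaker_a and the fingers below 0.05 N) or (linear speed of shaker_b above 0.6 m/s and contact force between shaker_b and the fingers below 0.05 N) or (linear speed of carton above 0.6 m/s and contact force between carton and the fingers below 0.05 N)).
It also fails if it takes over 93 s, if anything falls off the work surface, if the arm or the gripper's body presses on something with over 40 N, if the wrist force passes 120 N, or if a joint passes its speed limit or range.

## Robot

A 7-joint arm with a two-finger parallel gripper is mounted at the origin on a cart in front of the work surface, level with it; the furniture and walls round the work are solid. World frame = base frame: x ahead of the robot, y to its left, z up, the work surface at z = 0. Lengths are in m, angles in rad, forces in N, time in s.
With the tool pointing down it reaches from about 0.425 to 0.875 m from the base axis. Payload 8.4 kg.
Tool frame: the origin (TCP) lies midway between the tips of the shut fingers; the grasp point (between the pads) lies behind it (ctrl.pinch_z is the z of the grasp point in the tool frame, in m); z points along the fingers, y is the line along which they close (so a half turn about z gives the same grasp; the last joint's range is limited). The gripper opens to 85 mm and grips with 20 to 120 N. Pads are 22 mm wide; open, the fingers measure 114 mm over their backs; the gripper's body (76 mm by 85 mm) begins 54 mm behind the grasp point. The pads swing forward as they close: fully open they stand 13 mm farther back than shut.
Start: joints at [-1.441, 0.333, 0.04, 1.465, -0.013, 1.343, -0.059], TCP at [0.147, 0.633, 0.231] pointing down, gripper open.
Joint ranges: [-2.58, 2.58], [-0.38, 2.09], [-1.3, 1.39], [0.25, 2.4], [-1.5, 4.64], [0.08, 2.09], [-2.65, 2.65]. Speed limits (rad/s): [2.22, 2.22, 2.79, 2.79, 3.14, 3.14, 3.14].

## Interface

Orientations are given as a unit quaternion [w, x, y, z].
In Python, from workcell import ctrl gives the robot as it stands.
- The arm moves only by the tool move_arm, never from a script. Its argument "moves" is text: rows parted by semicolons, each of 5 numbers parted by spaces: the finger opening in mm, from 0 to 85.4, then the shift along the tool's x, y, z in mm, then the turn about the tool's z in degrees. A call has 1 to 5 rows; each row is the pose to reach, as a shift and turn from the pose commanded when the call began, along the tool's axes at that moment; what a row does not reach only later rows make up. A row lasts 1/12 s, in which the tool goes at most 41.7 mm and 7.16 degrees, less where a joint would pass 70% of its speed; a pose out of reach is approached as far as the arm can. A call with a gripper value outside its range is refused whole. The fingers move at their own pace and stop on an object; "squeeze" is the grip in N (left out, the last holds). Time passes only in rows, so rows that repeat a pose let the fingers close. It gives the time, the measured TCP pose, the force, the opening and the grip force at its end, in the units of the state.
- ctrl.read_state(): the state, without advancing time (a new reading comes with each control period).
- ctrl.grab_frame(name): name is "scene" or "top" or "wrist"; returns a dict with "img" (420x560x3 uint8, blue, green, red), "mtx" (3x3 intrinsics, pixels), "k1" (the pictures are not rectified: a ray, as slopes to the right and down, at radius r is drawn at 1 + k1 r^2 times it, then the intrinsics apply), "T" (4x4, takes a point from camera to world coordinates). Camera axes: x right, y up, looking along -z (the intrinsics and any distortion apply to the point x, -y, -z); pixel columns grow to the right and rows downward; lengths in m; the calibration is good to about 2 mm. A picture is of the moment at which its call begins. There is no depth.
- ctrl.close_job(): hands the job in; it is judged then, once.
The state is a dict: "time_s": time; "joint_positions": joint angles; "joint_velocities": joint speeds; "effort": joint torques, N m; "tcp_pos": TCP position; "eef_rot": TCP orientation; "wrist_force": force on the tool from outside, world axes, zero at the start; "ft_torque": the same for the moment, N m; "grip_width": opening from 0.0 (shut) to 1.0 (fully open); "grip_force": force on a finger pad.
Only numpy, scipy, OpenCV 4.12 (cv2) and the standard library are available. Lean on these libraries where they do the work, as an engineer would, in place of code of your own. Each camera call takes 0.05 s, during which the arm holds its last target. There are 200 camera calls.

## Working session

There is one attempt and no reset: what is moved stays moved. The work goes in short steps, Python scripts to look and compute and a tool call to move; the robot and the scene stay as the last step left them, time stands still between calls to the robot, and variables do not carry over. Pictures are saved under pics/ and viewed, at most 14 in all, crops included, and the job is handed in when it is done.

Besides the shell and the picture viewer there is one more tool, called after ">>>" as a command line: name --argument value ..., lists and objects as JSON in quotes. move_arm: Moves the arm, as the interface text tells. Its arguments: {"type":"object","properties":{"moves":{"type":"string"},"squeeze":{"type":"number"}},"required":["moves"]}

```bash
mkdir -p pics; ls; cat > h.py <<'E'
import numpy as np, cv2
from workcell import ctrl
def grab(n,save=None):
    f=ctrl.grab_frame(n); f={k:(np.array(v) if k!='k1' else v) for k,v in f.items()}
    if save: cv2.imwrite('pics/'+save,f['img'])
    return f
def ray(f,uv):
    uv=np.atleast_2d(np.array(uv,float)); K=f['mtx']
    d=np.array([f['k1'],0,0,0,0],float)
    p=cv2.undistortPoints(uv.reshape(-1,1,2),K,d,None,None,None).reshape(-1,2)
    v=np.c_[p[:,0],-p[:,1],-np.ones(len(p))]@f['T'][:3,:3].T
    return f['T'][:3,3],v/np.linalg.norm(v,axis=1)[:,None]
def onz(f,uv,z):
    o,v=ray(f,uv); return o+v*((z-o[2])/v[:,2])[:,None]
def proj(f,P):
    P=np.atleast_2d(P); c=(P-f['T'][:3,3])@f['T'][:3,:3]
    s=np.c_[c[:,0]/-c[:,2],-c[:,1]/-c[:,2]]; s=s*(1+f['k1']*(s**2).sum(1))[:,None]
    return s@f['mtx'][:2,:2].T+f['mtx'][:2,2]
def tri(f1,u1,f2,u2):
    o1,v1=ray(f1,u1);o2,v2=ray(f2,u2);v1=v1[0];v2=v2[0]
    t=np.linalg.lstsq(np.c_[v1,-v2],o2-o1,rcond=None)[0]
    a=o1+t[0]*v1;b=o2+t[1]*v2
    return (a+b)/2,np.linalg.norm(a-b)
E
python3 - <<'E'
from h import *
for n in ['scene','top','wrist']:
    f=grab(n,n+'0.png'); print(n,f['T'].round(3).tolist(),f['mtx'].round(1).tolist(),f['k1'])
    import pickle; pickle.dump(f,open(n+'0.pkl','wb'))
print(ctrl.read_state(),ctrl.pinch_z)
E
```

```text
pics
scene [[-0.545, 0.388, -0.743, -0.106], [-0.838, -0.251, 0.484, 0.523], [0.002, 0.887, 0.462, 0.448], [0.0, 0.0, 0.0, 1.0]] [[401.0, 0.0, 274.9], [0.0, 401.0, 210.7], [0.0, 0.0, 1.0]] -0.015124640022324373
top [[0.019, 0.987, -0.16, 0.382], [-0.999, 0.025, 0.032, 0.114], [0.036, 0.159, 0.987, 0.911], [0.0, 0.0, 0.0, 1.0]] [[395.1, 0.0, 285.7], [0.0, 395.1, 218.1], [0.0, 0.0, 1.0]] -0.09010336899317414
wrist [[0.229, -0.932, -0.281, 0.076], [0.973, 0.219, 0.068, 0.65], [-0.002, -0.289, 0.957, 0.374], [0.0, 0.0, 0.0, 1.0]] [[359.4, 0.0, 284.3], [0.0, 359.4, 208.4], [0.0, 0.0, 1.0]] -0.033798575739927166
{'time_s': 0.15, 'joint_positions': array([-1.44118954,  0.3337707 ,  0.03991879,  1.46610233, -0.01337961,
        1.3433028 , -0.05852911]), 'joint_velocities': array([ 0.00053786, -0.00339394,  0.0015267 , -0.00140689, -0.00182052,
        0.00185089, -0.00059014]), 'effort': array([ 2.43724135e-03, -6.59044147e+01,  1.36706091e+00, -4.05875516e+01,
        1.69272796e-02,  9.66071442e-03,  3.58481850e-05]), 'tcp_pos': array([0.14740155, 0.63268328, 0.23059519]), 'eef_rot': array([-1.49578651e-05,  1.14194725e-01,  9.93458168e-01, -6.58524572e-04]), 'wrist_force': array([-0.00860883, -0.83314162, -0.21352885]), 'ft_torque': array([-0.01947348, -0.01690519,  0.02059754]), 'grip_force': 0.0, 'grip_width': 1.0006681084183984} -0.0187
```

View pics/scene0.png

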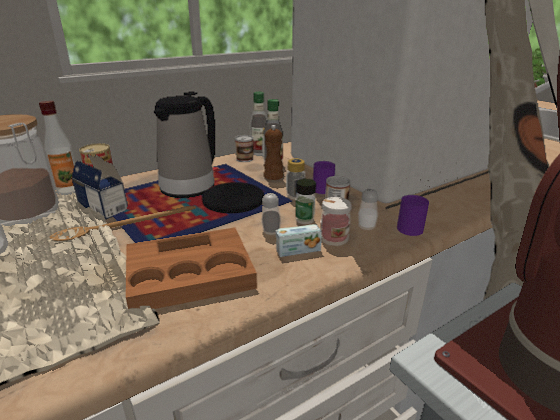

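View pics/top0.png

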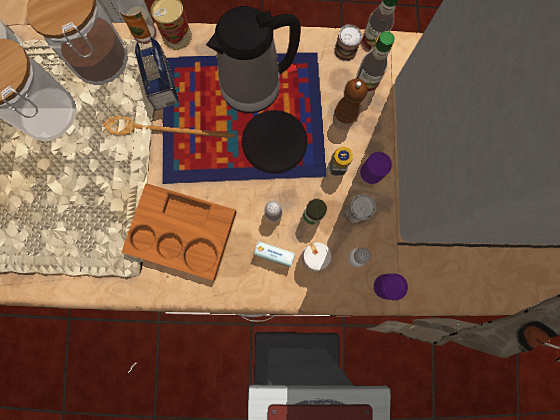

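The scene view shows the caddy at about (190,268), carton (298,241), jam jar (335,222), grey shaker (270,215) and white shaker (368,210). In the top view they are at (180,232), (273,253), (316,257), (272,210) and (359,255). I'll zoom in to get clearer features.

```bash
python3 - <<'E'
import cv2
a=cv2.imread('pics/top0.png')[175:285,115:385]; cv2.imwrite('pics/tz.png',cv2.resize(a,(0,0),fx=2.95,fy=2.95,interpolation=cv2.INTER_CUBIC))
a=cv2.imread('pics/scene0.png')[170:310,115:395]; cv2.imwrite('pics/sz.png',cv2.resize(a,(0,0),fx=2.85,fy=2.85,interpolation=cv2.INTER_CUBIC))
E
```

```text
(no output)
```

View pics/tz.png

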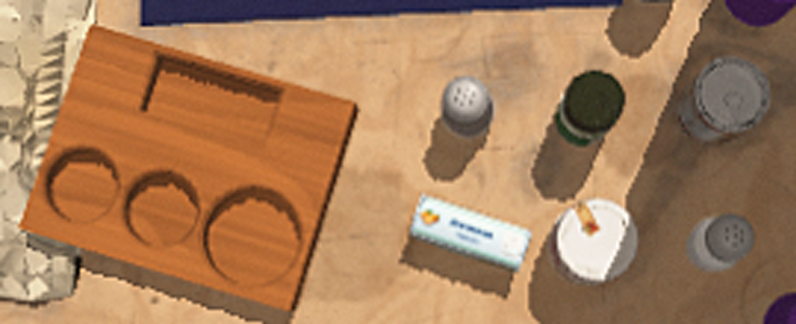

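View pics/sz.png

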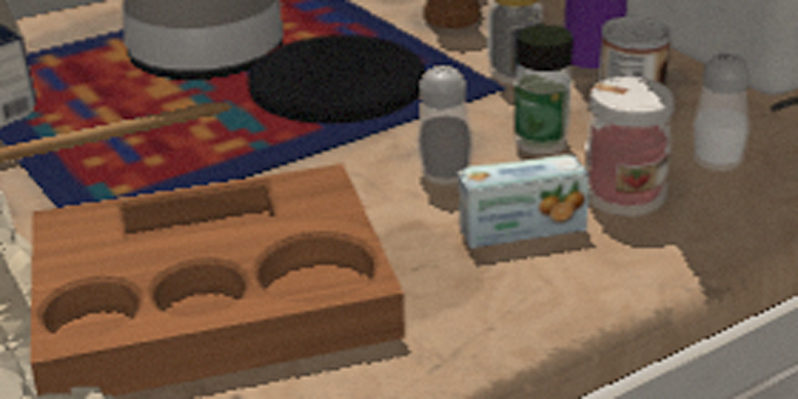

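Zooms: caddy top corners, well rims, carton's top edges, caps and lids are clearly visible in both views. Next I'll triangulate them.

```bash
cat > m.py <<'E'
from h import *
import pickle
t=pickle.load(open('top0.pkl','rb'));s=pickle.load(open('scene0.pkl','rb'))
T=lambda p:np.array(p,float)/2.95+[115,175]
S=lambda p:np.array(p,float)/2.85+[115,170]
pts={'cTL':((93,26),(33,210)),'cTR':((356,103),(343,165)),'cBR':((293,311),(404,294)),'cBL':((22,229),(32,362)),
'shA':((468,93),(443,72)),'shB':((735,235),(727,60)),'jam':((597,240),(631,95)),
'k1':((421,195),(458,168)),'k2':((530,233),(575,155)),'k3':((522,270),(586,168)),'k4':((411,236),(468,183)),'spA':((597,97),(544,36))
,'tin':((733,95),(636,30))}
for n,(a,b) in pts.items():
    p,e=tri(t,T(a),s,S(b)); print(n,p.round(4),'gap',round(e,4))
print('caddy top plane z=.034'); 
for z in [.034]:
  for f,M,i in ((t,T,0),(s,S,1)):
    c=np.array([onz(f,M(pts[k][i]),z)[0] for k in ('cTL','cTR','cBR','cBL')]); print(c.round(4).tolist(),'ctr',c.mean(0).round(4),'sides',np.linalg.norm(c-np.roll(c,-1,0),axis=1).round(4))
    ax=(c[2]-c[1]+c[3]-c[0]); ay=(c[1]-c[0]+c[2]-c[3]); print(np.degrees(np.arctan2(ax[1],ax[0])),np.degrees(np.arctan2(ay[1],ay[0])))
for n,z in (('shA',.088),('shB',.088),('jam',.085),('spA',.096),('tin',.072)):
  print(n,*[onz(f,M(pts[n][i]),z)[0][:2].round(4) for f,M,i in ((t,T,0),(s,S,1))])
for f,M,i in ((t,T,0),(s,S,1)):
    c=np.array([onz(f,M(pts[k][i]),.046)[0] for k in ('k1','k2','k3','k4')]);print('carton',c.mean(0).round(4),'sides',np.linalg.norm(c-np.roll(c,-1,0),axis=1).round(4)); d=c[1]-c[0]+c[2]-c[3]; print(np.degrees(np.arctan2(d[1],d[0])))
E
python3 m.py
```

```text
cTL [0.5957 0.4044 0.0356] gap 0.0023
cTR [0.5407 0.1984 0.0331] gap 0.0011
cBR [0.3829 0.2399 0.0323] gap 0.0026
cBL [0.438  0.4471 0.0345] gap 0.0023
shA [0.5403 0.1129 0.0859] gap 0.0003
shB [ 0.4423 -0.0803  0.0855] gap 0.0005
jam [0.4371 0.0191 0.0848] gap 0.0012
k1 [0.4696 0.1457 0.0487] gap 0.0002
k2 [0.4431 0.0639 0.0466] gap 0.0007
k3 [0.4172 0.0716 0.0508] gap 0.0045
k4 [0.4402 0.154  0.0537] gap 0.0052
spA [0.5386 0.0208 0.0939] gap 0.001
tin [ 0.5472 -0.0828  0.0718] gap 0.0015
caddy top plane z=.034
[[0.5955, 0.4038, 0.034], [0.5402, 0.1979, 0.034], [0.3822, 0.2386, 0.034], [0.4376, 0.4461, 0.034]] ctr [0.4889 0.3216 0.034 ] sides [0.2132 0.1632 0.2147 0.1635]
165.26340541308315 -104.98893127137251
[[0.5996, 0.4048, 0.034], [0.5397, 0.1995, 0.034], [0.3818, 0.2421, 0.034], [0.4396, 0.4479, 0.034]] ctr [0.4902 0.3236 0.034 ] sides [0.2138 0.1635 0.2138 0.1657]
164.92419384654028 -105.9711645084407
shA [0.5398 0.1127] [0.5368 0.1153]
shB [ 0.4419 -0.0799] [ 0.4386 -0.0759]
jam [0.4367 0.0187] [0.4372 0.0199]
spA [0.5378 0.0207] [0.535  0.0242]
tin [ 0.5466 -0.0833] [ 0.5472 -0.0818]
carton [0.4421 0.1079 0.046 ] sides [0.0858 0.028  0.0858 0.0313]
-106.83717265737609
carton [0.4487 0.1057 0.046 ] sides [0.0857 0.0194 0.0854 0.0215]
-109.72479552937388
```

Everything is consistent: the caddy top comes out near 34 mm high, sides 213 x 163 mm, lids at the expected heights. Caddy centre is about (0.489, 0.322) with yaw 165°. I'll write a helper for the moves and start with the carton.

```bash
cat > go.py <<'E'
import sys; from h import *
from scipy.spatial.transform import Rotation as R
# usage: go.py x y z yaw_of_tool_y_deg  (mm)  -> tool shifts and turn; multiple targets split by ,
s=ctrl.read_state(); q=s['eef_rot']; M=R.from_quat([q[1],q[2],q[3],q[0]]).as_matrix(); p=s['tcp_pos']*1e3
yaw=np.degrees(np.arctan2(M[1,1],M[0,1]))
print('t',round(s['time_s'],2),'tcp',p.round(1),'yaw',round(yaw,1),'tilt',M[2,2].round(4),'q',s['joint_positions'].round(2),'F',s['wrist_force'].round(1),'g',round(s['grip_width']*85.4,1),round(s['grip_force'],1))
for a in ' '.join(sys.argv[1:]).split(','):
    if not a.strip(): continue
    v=list(map(float,a.split())); d=M.T@(np.array(v[:3])-p); print(v,'->',d.round(1),'turn',round(-((v[3]-yaw+180)%360-180),1))
E
python3 go.py 441 108 200 -17
```

```text
t 0.15 tcp [147.4 632.7 230.6] yaw 76.9 tilt -1.0 q [-1.44  0.33  0.04  1.47 -0.01  1.34 -0.06] F [-0.  -0.8 -0.2] g 85.5 0.0
[441.0, 108.0, 200.0, -17.0] -> [-405.  -444.3   31.2] turn 93.9
```

>>> move_arm --moves "85 -25 -28 0 6;85 -50 -56 0 12;85 -76 -84 0 18;85 -102 -112 0 24;85 -128 -140 0 30"

```text
time_s: 0.57
tcp_pos: [0.2409, 0.4658, 0.231]
eef_rot: [-0.0, 0.37, 0.929, -0.0]
wrist_force: [0.6, 0.8, 0.2]
grip_width: 0.994
grip_force: 0.0
```

```bash
python3 go.py 441 108 200 -17
```

```text
t 0.57 tcp [240.9 465.8 231. ] yaw 46.6 tilt -1.0 q [-1.34  0.08  0.17  1.78 -0.01  1.29 -0.35] F [0.6 0.8 0.2] g 84.9 0.0
[441.0, 108.0, 200.0, -17.0] -> [-391.2 -122.5   31. ] turn 63.6
```

>>> move_arm --moves "85 -39 -12 3 7;85 -78 -24 6 14;85 -117 -36 9 21;85 -156 -48 12 28;85 -195 -60 15 35"

```text
time_s: 0.98
tcp_pos: [0.3422, 0.2886, 0.2161]
eef_rot: [-0.0, 0.632, 0.775, 0.0]
wrist_force: [0.8, 0.0, -1.2]
grip_width: 1.001
grip_force: 0.0
```

```bash
python3 go.py 441 108 200 -17
```

```text
t 0.98 tcp [342.2 288.6 216.1] yaw 11.6 tilt -1.0 q [-1.15 -0.09  0.33  1.97  0.03  1.26 -0.63] F [ 0.8  0.  -1.2] g 85.5 0.0
[441.0, 108.0, 200.0, -17.0] -> [-196.8   60.7   16.1] turn 28.6
```

>>> move_arm --moves "60 -39 12 3 6;60 -78 24 6 12;60 -118 36 10 18;60 -158 48 13 24;60 -197 61 16 28.6"

```text
time_s: 1.4
tcp_pos: [0.4422, 0.1083, 0.2003]
eef_rot: [-0.0, 0.804, 0.595, 0.0]
wrist_force: [0.9, 1.9, 0.1]
grip_width: 0.703
grip_force: 0.0
```

```bash
python3 - <<'E'
from h import *
import pickle
f=grab('wrist','w1.png'); pickle.dump(f,open('w1.pkl','wb'))
for n,p in {'carton':(.441,.108,.046),'jam':(.437,.019,.085),'shA':(.54,.113,.09),'shB':(.442,-.08,.09)}.items(): print(n,proj(f,p).round(0))
E
python3 go.py 441 108 21 -17
```

```text
carton [[283. 191.]]
jam [[310. 305.]]
shA [[413. 160.]]
shB [[346. 399.]]
t 1.45 tcp [445.7 100.7 200.2] yaw -17.8 tilt -1.0 q [-0.92 -0.08  0.58  1.98  0.05  1.23 -0.67] F [ 0.8 -8.1 -0.6] g 60.0 0.0
[441.0, 108.0, 21.0, -17.0] -> [  5.7  -7.1 179.1] turn -0.8
```

View pics/w1.png

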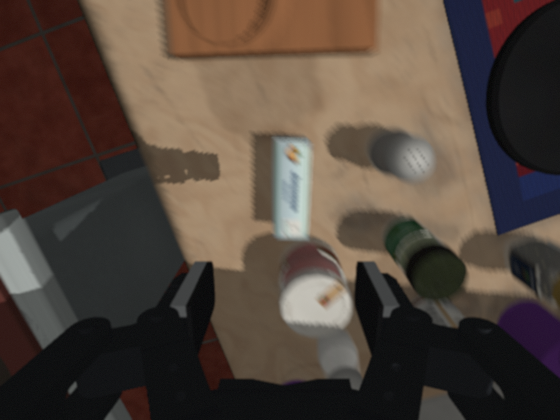

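The view is motion-blurred because the arm was still settling. The carton shows at (292,188), the jar below it. I'll settle, then measure the carton with a mask.

>>> move_arm --moves "60 0 0 0 0;60 0 0 0 0;60 0 0 0 0"

```text
time_s: 1.7
tcp_pos: [0.4415, 0.1113, 0.2002]
eef_rot: [-0.0, 0.802, 0.598, -0.0]
wrist_force: [0.3, -0.3, 0.0]
grip_width: 0.702
grip_force: 0.0
```

```bash
cat > carton.py <<'E'
from h import *
f=grab('wrist','w2.png'); im=f['img']
c=proj(f,(.441,.108,.046))[0]; print('pred',c)
hsv=cv2.cvtColor(im,cv2.COLOR_BGR2HSV)
m=((im[:,:,0].astype(int)-im[:,:,2]>-8)&(hsv[:,:,2]>90)).astype(np.uint8)
m=cv2.morphologyEx(m,cv2.MORPH_CLOSE,np.ones((13,13)))
w=np.zeros_like(m); x,y=c.astype(int); w[y-75:y+75,x-50:x+50]=1; m=m*w
n,l,st,ce=cv2.connectedComponentsWithStats(m); i=1+st[1:,4].argmax()
cs,_=cv2.findContours((l==i).astype(np.uint8),cv2.RETR_EXTERNAL,cv2.CHAIN_APPROX_NONE)
b=cv2.boxPoints(cv2.minAreaRect(cs[0])); print(b.round(0).tolist())
P=onz(f,b,.046); print('ctr',P.mean(0).round(4),'sides',np.linalg.norm(P-np.roll(P,-1,0),axis=1).round(4))
e=np.roll(P,-1,0)-P; k=np.linalg.norm(e,axis=1).argmax(); print('ang',np.degrees(np.arctan2(e[k,1],e[k,0])))
o=im.copy(); cv2.drawContours(o,cs,-1,(0,0,255),1); cv2.imwrite('pics/w2c.png',cv2.resize(o[y-90:y+90,x-90:x+90],(0,0),fx=3,fy=3))
E
python3 carton.py;python3 go.py 441 108 21 -17
```

```text
pred [284.62066759 194.12917717]
[[270.0, 239.0], [273.0, 137.0], [309.0, 138.0], [306.0, 240.0]]
ctr [0.4461 0.1098 0.046 ] sides [0.089  0.0293 0.0891 0.0318]
ang -107.4522309121904
t 1.75 tcp [441.4 111.6 200.2] yaw -16.6 tilt -1.0 q [-0.93 -0.08  0.56  1.98  0.05  1.23 -0.67] F [-0.6  0.9  0.8] g 60.0 0.0
[441.0, 108.0, 21.0, -17.0] -> [ -3.5   0.7 179.2] turn 0.4
```

View pics/w2c.png

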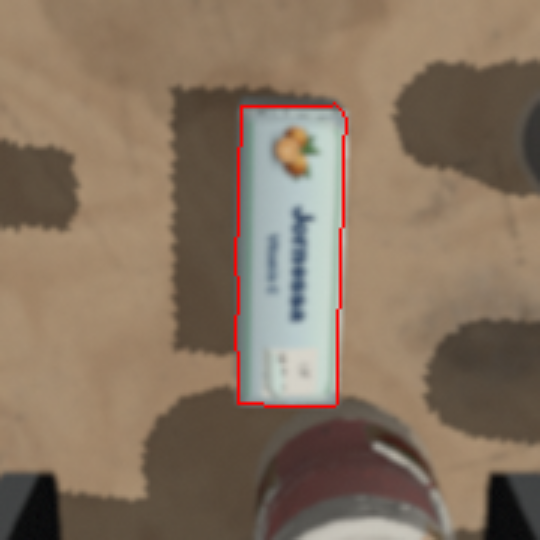

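The mask fits the carton: 89 x 31 mm, angle -107.4°, centre about (444, 109.5) mm. Descending now.

>>> move_arm --moves "60 -2 -2 35 0.8;60 -2 -2 70 0.8;60 -2 -2 105 0.8;60 -2 -2 135 0.8;60 -2 -2 135 0.8"

```text
time_s: 2.17
tcp_pos: [0.4355, 0.1089, 0.0607]
eef_rot: [-0.0, 0.806, 0.592, -0.004]
wrist_force: [-1.4, -0.8, -0.5]
grip_width: 0.704
grip_force: 0.0
```

```bash
python3 go.py 444 109.5 21 -17.4
```

```text
t 2.17 tcp [435.5 108.9  60.7] yaw -17.3 tilt -1.0 q [-0.91  0.1   0.6   2.15 -0.07  0.92 -0.57] F [-1.4 -0.8 -0.5] g 60.1 0.0
[444.0, 109.5, 21.0, -17.4] -> [ 3.3  8.2 39.6] turn 0.1
```

>>> move_arm --moves "60 0 0 0 0;60 0 0 0 0;60 0 0 0 0"

```text
time_s: 2.42
tcp_pos: [0.4408, 0.11, 0.0673]
eef_rot: [0.0, 0.806, 0.592, 0.002]
wrist_force: [-0.5, -0.2, 0.5]
grip_width: 0.704
grip_force: 0.0
```

```bash
python3 go.py 444 109.5 21 -17.4
```

```text
t 2.42 tcp [440.8 110.   67.3] yaw -17.5 tilt -1.0 q [-0.91  0.1   0.6   2.14 -0.07  0.92 -0.58] F [-0.5 -0.2  0.5] g 60.1 0.0
[444.0, 109.5, 21.0, -17.4] -> [ 0.3  3.2 46.3] turn -0.1
```

>>> move_arm --moves "60 0 2 20 0;60 0 3 38 0;60 0 3 44 0;60 0 3 44 0;60 0 3 44 0"

```text
time_s: 2.83
tcp_pos: [0.4428, 0.1084, 0.0224]
eef_rot: [0.0, 0.806, 0.591, 0.0]
wrist_force: [-0.4, -0.3, -0.5]
grip_width: 0.702
grip_force: 0.0
```

>>> move_arm --moves "20 0 0 0 0;20 0 0 0 0;20 0 0 0 0;20 0 0 0 0;20 0 0 0 0" --squeeze 30

```text
time_s: 3.25
tcp_pos: [0.4432, 0.1086, 0.0225]
eef_rot: [-0.0, 0.807, 0.591, 0.001]
wrist_force: [-1.4, 0.8, 7.1]
grip_width: 0.387
grip_force: 29.9
```

```bash
python3 go.py 444 109.5 21 -17.4
```

```text
t 3.25 tcp [443.2 108.6  22.5] yaw -17.5 tilt -1.0 q [-0.88  0.19  0.59  2.17 -0.14  0.82 -0.51] F [-1.4  0.8  7.1] g 33.1 29.9
[444.0, 109.5, 21.0, -17.4] -> [1.2 0.5 1.5] turn -0.1
```

>>> move_arm --moves "20 0 0 -25 0;20 0 0 -50 0;20 20 3 -80 -1;20 50 7 -95 -2;20 85 12 -100 -2.5"

```text
time_s: 3.67
tcp_pos: [0.4812, 0.1863, 0.1253]
eef_rot: [-0.0, 0.794, 0.608, 0.003]
wrist_force: [1.8, 1.0, 0.4]
grip_width: 0.386
grip_force: 30.5
```

```bash
python3 go.py 539 308 122 -15
```

```text
t 3.67 tcp [481.2 186.3 125.3] yaw -15.1 tilt -1.0 q [-0.97  0.15  0.56  1.95 -0.09  1.06 -0.63] F [1.8 1.  0.4] g 32.9 30.5
[539.0, 308.0, 122.0, -15.0] -> [132.6  24.1   4.1] turn -0.1
```

>>> move_arm --moves "20 35 6 0 0;20 70 12 0 0;20 105 18 0 0;20 131 24 0 0;20 131 24 0 0"

```text
time_s: 4.08
tcp_pos: [0.5369, 0.3123, 0.1213]
eef_rot: [-0.0, 0.792, 0.611, 0.001]
wrist_force: [-2.1, 1.2, -0.7]
grip_width: 0.382
grip_force: 30.5
```

>>> move_arm --moves "20 0 0 0 0;20 0 0 0 0;20 0 0 0 0;20 0 0 0 0"

```text
time_s: 4.42
tcp_pos: [0.5364, 0.3048, 0.1217]
eef_rot: [-0.0, 0.794, 0.608, 0.0]
wrist_force: [0.3, 0.0, -0.3]
grip_width: 0.388
grip_force: 30.5
```

```bash
python3 - <<'E'
from h import *
import pickle
f=grab('wrist','w3.png'); pickle.dump(f,open('w3.pkl','wb'))
th=np.radians(165);c=np.array([.4893,.322]);Rm=np.array([[np.cos(th),-np.sin(th)],[np.sin(th),np.cos(th)]])
for n,p in {'L':(38,63),'S1':(38,-9.5),'S2':(38,-73.5),'O':(-52,0),'c1':(-82.5,-107.5),'c2':(-82.5,107.5),'c3':(82.5,107.5),'c4':(82.5,-107.5)}.items():
    w=c+Rm@np.array(p)/1e3; print(n,w.round(4),proj(f,(*w,.034)).round(0))
E
python3 go.py 539 308 122 -15
```

```text
L [0.4363 0.271 ] [[163. 291.]]
S1 [0.4551 0.341 ] [[152. 195.]]
S2 [0.4716 0.4028] [[141.  94.]]
O [0.5395 0.3085] [[287. 208.]]
c1 [0.5968 0.4045] [[338.  33.]]
c2 [0.5412 0.1968] [[327. 343.]]
c3 [0.3818 0.2395] [[112. 343.]]
c4 [0.4374 0.4472] [[62. 36.]]
t 4.47 tcp [536.4 305.  121.7] yaw -15.1 tilt -1.0 q [-1.    0.37  0.51  1.7  -0.2   1.12 -0.69] F [-0.2 -0.9 -0.4] g 33.0 30.5
[539.0, 308.0, 122.0, -15.0] -> [ 3.6  1.7 -0.2] turn -0.1
```

View pics/w3.png

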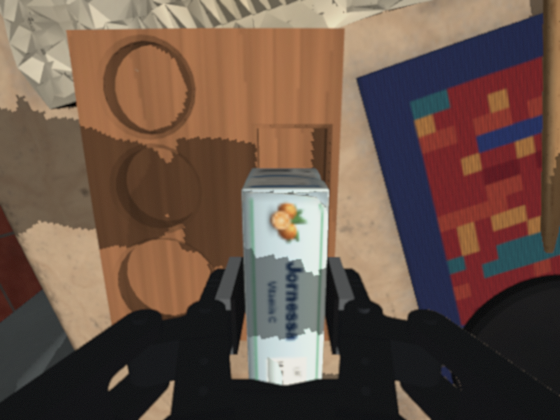

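The caddy's far corners are at (344,29) and (68,31), the S2 rim is centred near (149,86), and the oblong's end edge is at row 124 (columns 258–331). These sit about 6 px from the prediction. I'll convert that to a correction.

```bash
python3 - <<'E'
from h import *
import pickle
f=pickle.load(open('w3.pkl','rb'))
for n,uv in {'c1':(344,29),'c4':(68,31),'S2':(149,86),'Oa':(258,124.5),'Ob':(331,124.5),'left':(107,290)}.items(): print(n,onz(f,uv,.034)[0].round(4))
th=np.radians(165);Rm=np.array([[np.cos(th),-np.sin(th)],[np.sin(th),np.cos(th)]])
print('O end expected offsets', (Rm@np.array([[-52-22.5,-52+22.5],[-49.5,-49.5]])).T)
p=onz(f,[(344,29),(68,31)],.034); d=p[1]-p[0]; print('len',np.linalg.norm(d),'xaxis',np.degrees(np.arctan2(d[1],d[0])))
print('centre from corners',(p.mean(0)[:2]-Rm@np.array([0,-.1075])).round(4),'from S2',(onz(f,(149,86),.034)[0][:2]-Rm@np.array([.038,-.0735])).round(4))
o=onz(f,[(258,124.5),(331,124.5)],.034);print('from O',(o.mean(0)[:2]-Rm@np.array([-.052,-.0495])).round(4),np.linalg.norm(o[1]-o[0]))
# carton bottom far edge visible: top edge corners at z
print(onz(f,[(245,190),(327,190)],.121+.022).round(4), 'tcp',ctrl.read_state()['tcp_pos'])
E
```

```text
c1 [0.6005 0.4057 0.034 ]
c4 [0.4424 0.4488 0.034 ]
S2 [0.4782 0.406  0.034 ]
Oa [0.5362 0.366  0.034 ]
Ob [0.5805 0.354  0.034 ]
left [0.3968 0.2825 0.034 ]
O end expected offsets [[84.77301679 28.53130954]
 [41.30635461 40.17816657]]
len 0.1639267169456042 xaxis 164.765070697975
centre from corners [0.4936 0.3234] from S2 [0.4959 0.3252]
from O [0.4953 0.3256] 0.04588632264144277
[[0.5348 0.3503 0.143 ]
 [0.5625 0.3428 0.143 ]] tcp [0.53641054 0.30496363 0.12174941]
```

The wrist view and the top/scene views disagree by about 5 mm in x. The gripped carton itself shows about 1–2 mm of wrist bias along the finger axis, so I'll use a weighted caddy centre of (492, 324) mm. The wells have about 6 mm of clearance.

>>> move_arm --moves "20 5.7 3.9 10 0;20 5.7 3.9 30 0;20 5.7 3.9 50 0;20 5.7 3.9 55 0;20 5.7 3.9 55 0"

```text
time_s: 4.88
tcp_pos: [0.5407, 0.3097, 0.0643]
eef_rot: [0.0, 0.793, 0.609, -0.002]
wrist_force: [0.2, 0.0, 0.1]
grip_width: 0.383
grip_force: 30.5
```

>>> move_arm --moves "20 0 0 0 0;20 0 0 0 0;20 0 0 0 0"

```text
time_s: 5.13
tcp_pos: [0.5424, 0.3108, 0.0675]
eef_rot: [0.0, 0.793, 0.609, 0.001]
wrist_force: [0.8, -0.4, -0.5]
grip_width: 0.385
grip_force: 30.5
```

```bash
python3 go.py 541.7 309.5 36.5 -15; python3 - <<'E'
from h import *
f=grab('scene'); a=f['img']; g=grab('top')['img']
x=cv2.resize(a[180:310,110:290],(0,0),fx=2.2,fy=2.2); y=cv2.resize(g[170:300,110:290],(0,0),fx=2.2,fy=2.2)
cv2.imwrite('pics/c4.png',np.hstack([x,y]))
E
```

```text
t 5.13 tcp [542.4 310.8  67.5] yaw -15.0 tilt -1.0 q [-0.98  0.45  0.49  1.73 -0.24  1.02 -0.66] F [ 0.8 -0.4 -0.5] g 32.9 30.5
[541.7, 309.5, 36.5, -15.0] -> [-1.5 -0.4 31. ] turn -0.0
```

View pics/c4.png

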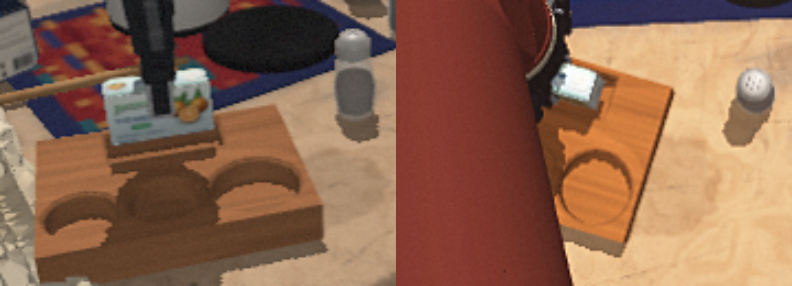

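The carton hangs over the oblong well and looks aligned. I'll lower it gently.

>>> move_arm --moves "20 -1 0 8 0;20 -1 0 14 0;20 -1 0 20 0;20 -1 0 20 0;20 -1 0 20 0"

```text
time_s: 5.65
tcp_pos: [0.541, 0.3092, 0.0455]
eef_rot: [0.0, 0.793, 0.609, -0.001]
wrist_force: [0.2, -0.5, -0.4]
grip_width: 0.388
grip_force: 30.5
```

>>> move_arm --moves "20 0 0 4 0;20 0 0 8 0;20 0 0 11 0;20 0 0 11 0;20 0 0 11 0"

```text
time_s: 6.07
tcp_pos: [0.5416, 0.3095, 0.0364]
eef_rot: [-0.0, 0.793, 0.609, 0.0]
wrist_force: [-5.1, -2.2, 12.8]
grip_width: 0.386
grip_force: 32.4
```

```bash
python3 go.py 541.7 309.5 36.5 -15
```

```text
t 6.07 tcp [541.6 309.5  36.4] yaw -15.0 tilt -1.0 q [-0.97  0.48  0.48  1.75 -0.26  0.97 -0.65] F [-5.1 -2.2 12.8] g 33.0 32.4
[541.7, 309.5, 36.5, -15.0] -> [ 0.   0.1 -0.1] turn -0.0
```

>>> move_arm --moves "50 0 0 0 0;50 0 0 0 0;50 0 0 0 0;50 0 0 -10 0;50 0 0 -40 0"

```text
time_s: 6.48
tcp_pos: [0.5388, 0.3081, 0.0721]
eef_rot: [0.0, 0.793, 0.609, -0.004]
wrist_force: [-0.5, -0.7, -0.2]
grip_width: 0.588
grip_force: 0.0
```

```bash
python3 go.py 425 70 160 -15
```

```text
t 6.48 tcp [538.8 308.1  72.1] yaw -15.0 tilt -1.0 q [-0.98  0.44  0.49  1.73 -0.24  1.04 -0.67] F [-0.5 -0.7 -0.2] g 50.2 0.0
[425.0, 70.0, 160.0, -15.0] -> [-260.   -48.7  -86.2] turn 0.0
```

>>> move_arm --moves "85 0 0 -35 0;85 -30 -3 -60 0;85 -65 -6 -84 0;85 -105 -9 -84 0;85 -145 -12 -84 0"

```text
time_s: 6.9
tcp_pos: [0.4927, 0.1715, 0.1613]
eef_rot: [0.0, 0.793, 0.609, 0.002]
wrist_force: [-0.2, -1.2, -1.0]
grip_width: 0.994
grip_force: 0.0
```

>>> move_arm --moves "85 -40 -4 0 0;85 -80 -7 0 0;85 -120 -11 0 0;85 -161 -14 0 0;85 -161 -14 0 0"

```text
time_s: 7.32
tcp_pos: [0.4349, 0.0136, 0.1596]
eef_rot: [-0.001, 0.796, 0.605, -0.0]
wrist_force: [0.2, 0.6, 0.5]
grip_width: 0.995
grip_force: 0.0
```

>>> move_arm --moves "85 0 0 0 0;85 0 0 0 0;85 0 0 0 0;85 0 0 0 0"

```text
time_s: 7.65
tcp_pos: [0.4374, 0.0216, 0.1594]
eef_rot: [0.0, 0.793, 0.609, -0.0]
wrist_force: [-0.6, 0.2, 0.5]
grip_width: 0.997
grip_force: 0.0
```

```bash
python3 go.py 437 20 30 -15;python3 - <<'E'
from h import *
import pickle
f=grab('top'); g=grab('wrist'); s=grab('scene'); pickle.dump((f,g,s),open('v5.pkl','wb'))
x=cv2.resize(f['img'][175:285,115:385],(0,0),fx=2.95,fy=2.95)[:,:500]
h=x.shape[0]
y=cv2.resize(g['img'],(int(560*h/420),h)); 
cv2.imwrite('pics/v5.png',np.hstack([x,y])[:, :800] if False else np.hstack([x[:, :360],y]))
for n,p in {'jam':(.437,.019,.085),'tcp':ctrl.read_state()['tcp_pos']}.items(): print(n,proj(g,p).round(0))
E
```

```text
t 7.65 tcp [437.4  21.6 159.4] yaw -14.9 tilt -1.0 q [-0.85 -0.1   0.68  2.08  0.07  1.14 -0.47] F [-0.6  0.2  0.5] g 85.2 0.0
[437.0, 20.0, 30.0, -15.0] -> [ -1.5   0.  129.4] turn 0.1
jam [[284. 224.]]
tcp [[284. 275.]]
```

View pics/v5.png

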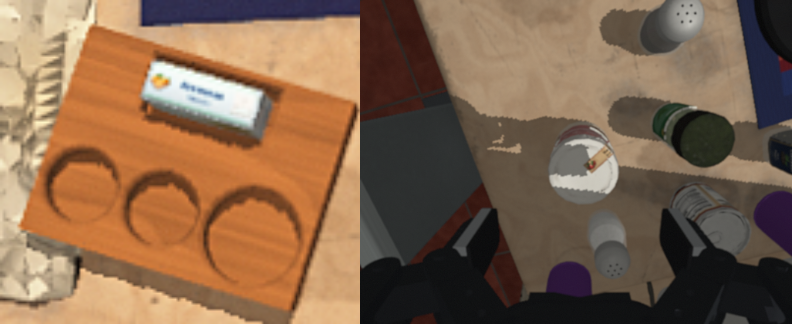

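The carton is seated in its well in the top crop. In the wrist view the jam lid centre is near (290,219). The known carton pose gives a check on camera bias.

```bash
python3 - <<'E'
from h import *
import pickle
f,g,s=pickle.load(open('v5.pkl','rb'))
def blob(im,c,r,thr):
    hsv=cv2.cvtColor(im,cv2.COLOR_BGR2HSV); m=((hsv[:,:,1]<thr)&(hsv[:,:,2]>70)).astype(np.uint8)
    w=np.zeros_like(m); w[c[1]-r:c[1]+r,c[0]-r:c[0]+r]=1; m=cv2.morphologyEx(m*w,cv2.MORPH_CLOSE,np.ones((9,9)))
    cs,_=cv2.findContours(m,cv2.RETR_EXTERNAL,cv2.CHAIN_APPROX_NONE); c=max(cs,key=cv2.contourArea); return c
c=blob(g['img'],(290,219),60,60); (x,y),r=cv2.minEnclosingCircle(c); print('jam wrist',x,y,r,onz(g,(x,y),.085)[0].round(4), cv2.boundingRect(c))
c=blob(f['img'],(316,257),30,60); (x,y),r=cv2.minEnclosingCircle(c); print('jam top',x,y,r,onz(f,(x,y),.085)[0].round(4))
T=lambda p:np.array(p,float)/2.95+[115,175]
im=f['img']; m=((im[:,:,0].astype(int)-im[:,:,2]>-8)&(im[:,:,1]>120)).astype(np.uint8)
w=np.zeros_like(m); w[190:225,160:212]=1
cs,_=cv2.findContours(cv2.morphologyEx(m*w,cv2.MORPH_CLOSE,np.ones((5,5))),cv2.RETR_EXTERNAL,cv2.CHAIN_APPROX_NONE); c=max(cs,key=cv2.contourArea)
b=cv2.boxPoints(cv2.minAreaRect(c)); P=onz(f,b,.060); print('carton top',P.round(4).tolist(),P.mean(0))
E
```

```text
jam wrist 291.0 211.5 54.33470916748047 [0.4432 0.026  0.085 ] (243, 159, 93, 106)
jam top 310.3795166015625 258.07830810546875 11.927830696105957 [0.4328 0.0333 0.085 ]
carton top [[0.5355, 0.3558, 0.06], [0.5643, 0.3498, 0.06], [0.5423, 0.2655, 0.06], [0.5138, 0.272, 0.06]] [0.53896418 0.31078832 0.06      ]
```

The top camera reads about 2.6 mm low in x, judged from the placed carton. That puts the jar at about (439, 20) mm and the caddy at about (491.5, 322.5) mm.

>>> move_arm --moves "85 -1.1 2 30 0;85 -1.1 2 55 0;85 -1.1 2 65 0;85 -1.1 2 65 0;85 -1.1 2 65 0"

```text
time_s: 8.22
tcp_pos: [0.4387, 0.019, 0.0946]
eef_rot: [0.0, 0.793, 0.609, -0.001]
wrist_force: [0.9, 0.3, 0.5]
grip_width: 0.991
grip_force: 0.0
```

>>> move_arm --moves "85 0 0 0 0;85 0 0 0 0;85 0 0 0 0"

```text
time_s: 8.47
tcp_pos: [0.4395, 0.0193, 0.0953]
eef_rot: [0.0, 0.793, 0.609, 0.001]
wrist_force: [0.7, -0.3, -0.4]
grip_width: 0.996
grip_force: 0.0
```

```bash
python3 go.py 439 20 30 -15
```

```text
t 8.47 tcp [439.5  19.3  95.3] yaw -15.0 tilt -1.0 q [-0.85  0.01  0.72  2.15 -0.01  0.99 -0.39] F [ 0.7 -0.3 -0.4] g 85.1 0.0
[439.0, 20.0, 30.0, -15.0] -> [ 0.5 -0.7 65.3] turn -0.0
```

>>> move_arm --moves "85 0.5 -0.5 20 0;85 0.5 -0.5 40 0;85 0.5 -0.5 58 0;85 0.5 -0.5 64 0;85 0.5 -0.5 64 0"

```text
time_s: 8.88
tcp_pos: [0.4376, 0.0194, 0.0297]
eef_rot: [-0.0, 0.793, 0.609, -0.001]
wrist_force: [-0.4, -0.5, 0.0]
grip_width: 0.997
grip_force: 0.0
```

>>> move_arm --moves "85 0 0 0 0;85 0 0 0 0;50 0 0 0 0;50 0 0 0 0;50 0 0 0 0" --squeeze 60

```text
time_s: 9.3
tcp_pos: [0.4394, 0.0199, 0.0318]
eef_rot: [-0.0, 0.793, 0.609, 0.001]
wrist_force: [-4.2, -0.9, 18.0]
grip_width: 0.683
grip_force: 59.5
```

```bash
python3 go.py 439 20 30 -15
```

```text
t 9.3 tcp [439.4  19.9  31.8] yaw -15.0 tilt -1.0 q [-0.82  0.14  0.72  2.2  -0.13  0.84 -0.28] F [-4.2 -0.9 18. ] g 58.4 59.5
[439.0, 20.0, 30.0, -15.0] -> [ 0.  -0.4  1.8] turn -0.0
```

>>> move_arm --moves "50 0 0 -20 0;50 0 0 -40 0;50 10 -3 -65 0;50 35 -10 -85 0;50 70 -19 -90 0"

```text
time_s: 9.72
tcp_pos: [0.4396, 0.0911, 0.1236]
eef_rot: [0.0, 0.795, 0.607, 0.002]
wrist_force: [2.6, 1.5, -3.9]
grip_width: 0.678
grip_force: 65.5
```

>>> move_arm --moves "50 38 -10 0 0;50 76 -21 0 0;50 114 -31 0 0;50 150 -41 0 0;50 172.8 -47 0 0"

```text
time_s: 10.13
tcp_pos: [0.4361, 0.2755, 0.1202]
eef_rot: [-0.001, 0.792, 0.61, 0.0]
wrist_force: [0.4, 0.8, -3.3]
grip_width: 0.679
grip_force: 65.5
```

>>> move_arm --moves "50 0 0 0 0;50 0 0 0 0;50 0 0 0 0;50 0 0 0 0"

```text
time_s: 10.47
tcp_pos: [0.4375, 0.2698, 0.1202]
eef_rot: [0.0, 0.794, 0.608, -0.0]
wrist_force: [-0.4, 0.3, -3.8]
grip_width: 0.679
grip_force: 65.5
```

```bash
python3 go.py 438.5 271.5 45 -15; python3 - <<'E'
from h import *
g=grab('wrist'); s=grab('scene'); 
x=cv2.resize(s['img'][170:310,110:290],(0,0),fx=2,fy=2); y=cv2.resize(g['img'],(373,280)); 
cv2.imwrite('pics/v6.png',np.hstack([x,y]))
E
```

```text
t 10.47 tcp [437.5 269.8 120.2] yaw -15.1 tilt -1.0 q [-1.1   0.15  0.51  1.95 -0.09  1.06 -0.82] F [-0.4  0.3 -3.8] g 58.0 65.5
[438.5, 271.5, 45.0, -15.0] -> [ 1.9  0.5 75.2] turn -0.1
```

View pics/v6.png

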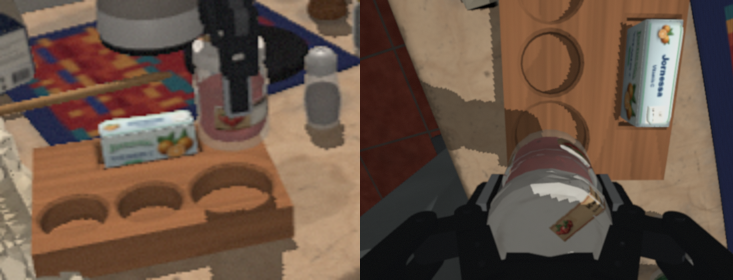

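The jar is centred over the large well in the wrist view. Lowering it.

>>> move_arm --moves "50 1.9 0.5 15 0;50 1.9 0.5 30 0;50 1.9 0.5 45 0;50 1.9 0.5 45 0;50 1.9 0.5 45 0"

```text
time_s: 10.98
tcp_pos: [0.4382, 0.272, 0.0751]
eef_rot: [0.0, 0.794, 0.608, -0.001]
wrist_force: [0.7, 0.2, -3.3]
grip_width: 0.68
grip_force: 65.5
```

>>> move_arm --moves "50 0 0 0 0;50 0 0 0 0;50 0 0 0 0"

```text
time_s: 11.23
tcp_pos: [0.439, 0.2733, 0.0763]
eef_rot: [-0.0, 0.793, 0.609, 0.001]
wrist_force: [-0.2, 0.6, -4.0]
grip_width: 0.68
grip_force: 65.5
```

>>> move_arm --moves "50 0 0 7 0;50 0 0 14 0;50 0 0 20 0;50 0 0 22 0;50 0 0 22 0"

```text
time_s: 11.65
tcp_pos: [0.4379, 0.2725, 0.0523]
eef_rot: [0.0, 0.793, 0.609, -0.001]
wrist_force: [-0.7, -0.7, -3.8]
grip_width: 0.676
grip_force: 65.5
```

```bash
python3 go.py 438.5 271.5 45.8 -15
```

```text
t 11.65 tcp [437.9 272.5  52.3] yaw -15.0 tilt -1.0 q [-1.08  0.25  0.49  2.   -0.15  0.92 -0.77] F [-0.7 -0.7 -3.8] g 57.7 65.5
[438.5, 271.5, 45.8, -15.0] -> [-0.8  0.9  6.5] turn -0.0
```

>>> move_arm --moves "50 -0.5 0.5 3 0;50 -0.5 0.5 5 0;50 -0.5 0.5 7 0;50 -0.5 0.5 7.5 0;50 -0.5 0.5 7.5 0"

```text
time_s: 12.07
tcp_pos: [0.4389, 0.2724, 0.046]
eef_rot: [-0.0, 0.793, 0.609, 0.0]
wrist_force: [-1.4, -1.7, 0.3]
grip_width: 0.678
grip_force: 65.9
```

```bash
python3 go.py 438.5 271.5 45.8 -15
```

```text
t 12.07 tcp [438.9 272.4  46. ] yaw -15.0 tilt -1.0 q [-1.08  0.26  0.49  2.01 -0.16  0.9  -0.76] F [-1.4 -1.7  0.3] g 57.9 65.9
[438.5, 271.5, 45.8, -15.0] -> [-0.9 -0.2  0.2] turn -0.0
```

The jar is touching the well floor. I'll release it and retreat straight up.

>>> move_arm --moves "80 0 0 0 0;80 0 0 0 0;80 0 0 0 0;80 0 0 -30 0;80 0 0 -65 0"

```text
time_s: 12.48
tcp_pos: [0.4374, 0.2712, 0.1097]
eef_rot: [0.001, 0.793, 0.609, -0.002]
wrist_force: [1.1, 0.9, 0.9]
grip_width: 0.942
grip_force: 0.0
```

>>> move_arm --moves "80 0 0 -25 0;75 -15 17 -35 0;70 -43 47 -40 0;70 -68 75 -40 0;70 -94 103 -40 0"

```text
time_s: 12.9
tcp_pos: [0.5151, 0.1541, 0.1518]
eef_rot: [-0.0, 0.793, 0.609, 0.001]
wrist_force: [0.0, -0.1, -0.0]
grip_width: 0.82
grip_force: 0.0
```

>>> move_arm --moves "70 -28 31 0 0;70 -34 38 0 0;70 -34 38 0 0;70 -34 38 0 0;70 -34 38 0 0"

```text
time_s: 13.32
tcp_pos: [0.5414, 0.1134, 0.1507]
eef_rot: [-0.0, 0.793, 0.609, -0.0]
wrist_force: [0.1, 0.9, -0.2]
grip_width: 0.824
grip_force: 0.0
```

```bash
python3 go.py 542 112.5 30 -15; python3 - <<'E'
from h import *
import pickle
g=grab('wrist'); s=grab('scene');t=grab('top'); pickle.dump((g,s,t),open('v7.pkl','wb'))
x=cv2.resize(s['img'][170:310,110:290],(0,0),fx=2,fy=2); y=cv2.resize(g['img'],(373,280)); 
cv2.imwrite('pics/v7.png',np.hstack([x,y])); print(proj(g,(.542,.1125,.09)),proj(g,(.542,.1125,.066)))
E
```

```text
t 13.32 tcp [541.4 113.4 150.7] yaw -14.9 tilt -1.0 q [-0.85  0.22  0.65  1.83 -0.15  1.14 -0.41] F [ 0.1  0.9 -0.2] g 70.4 0.0
[542.0, 112.5, 30.0, -15.0] -> [ -0.8   0.9 120.7] turn 0.1
[[285.25716849 228.83981171]] [[285.17196746 216.50734387]]
```

View pics/v7.png

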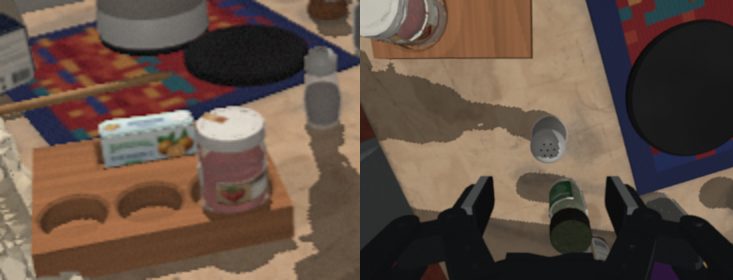

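The jar is seated upright. The shaker cap is near (282,222) in the wrist view. I'll measure it, together with the other two views.

```bash
python3 - <<'E'
from h import *
import pickle
g,s,t=pickle.load(open('v7.pkl','rb'))
print(onz(g,(282,223),.088)[0].round(4))
# cap blob: low saturation, bright
im=g['img'];hsv=cv2.cvtColor(im,cv2.COLOR_BGR2HSV)
m=((hsv[:,:,1]<45)&(hsv[:,:,2]>60)).astype(np.uint8); w=np.zeros_like(m); w[165:250,245:325]=1; m=m*w
m=cv2.morphologyEx(m,cv2.MORPH_CLOSE,np.ones((7,7)))
cs,_=cv2.findContours(m,cv2.RETR_EXTERNAL,cv2.CHAIN_APPROX_NONE); c=max(cs,key=cv2.contourArea); bb=cv2.boundingRect(c); print(bb,cv2.contourArea(c))
h=bb[1]+bb[3]-1
print('cap low edge',onz(g,(bb[0]+bb[2]/2,h),.078)[0].round(4))
y=cv2.resize(im[150:270,220:350],(0,0),fx=4,fy=4,interpolation=cv2.INTER_CUBIC);cv2.drawContours(y,[(c-[220,150])*4],-1,(0,0,255),1); cv2.imwrite('pics/v8.png',y)
E
```

```text
[0.5409 0.1159 0.088 ]
(256, 173, 56, 72) 3093.5
cap low edge [0.5374 0.0984 0.078 ]
```

View pics/v8.png

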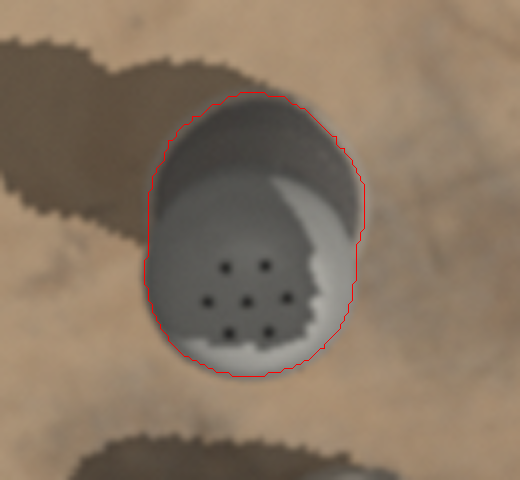

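The central hole of the cap is at (281.8,225.5), so the shaker is at about (540.5, 114) mm. Descending.

>>> move_arm --moves "70 0.3 -1 35 0;70 0.3 -1 55 0;70 0.3 -1 55 0;70 0.3 -1 55 0;70 0.3 -1 55 0"

```text
time_s: 13.88
tcp_pos: [0.5416, 0.1132, 0.097]
eef_rot: [0.0, 0.793, 0.609, 0.001]
wrist_force: [0.4, 0.2, 0.3]
grip_width: 0.818
grip_force: 0.0
```

>>> move_arm --moves "70 0 0 20 0;70 0 0 40 0;70 0 0 60 0;70 0 0 65 0;70 0 0 65 0"

```text
time_s: 14.3
tcp_pos: [0.5408, 0.1128, 0.0309]
eef_rot: [-0.0, 0.793, 0.609, -0.0]
wrist_force: [0.1, -0.4, 0.5]
grip_width: 0.819
grip_force: 0.0
```

>>> move_arm --moves "70 0 0 0 0;30 0 0 0 0;30 0 0 0 0;30 0 0 0 0;30 0 0 0 0" --squeeze 40

```text
time_s: 14.72
tcp_pos: [0.5418, 0.1132, 0.0324]
eef_rot: [-0.0, 0.793, 0.609, 0.001]
wrist_force: [-3.3, -1.3, 9.2]
grip_width: 0.447
grip_force: 39.3
```

```bash
python3 go.py 457 341.5 44 -15, 473.8 403.3 130 -15
```

```text
t 14.72 tcp [541.8 113.2  32.4] yaw -15.0 tilt -1.0 q [-0.79  0.38  0.6   1.94 -0.27  0.91 -0.32] F [-3.3 -1.3  9.2] g 38.2 39.3
[457.0, 341.5, 44.0, -15.0] -> [ 198.6 -141.   -11.5] turn -0.0
[473.8, 403.3, 130.0, -15.0] -> [ 262.8 -140.7  -97.4] turn -0.0
```

>>> move_arm --moves "30 0 0 -25 0;30 0 0 -55 0;30 12 -6 -85 0;30 40 -21 -110 0;30 74 -40 -115 0"

```text
time_s: 15.13
tcp_pos: [0.5245, 0.1933, 0.1511]
eef_rot: [0.001, 0.795, 0.606, 0.004]
wrist_force: [0.7, -0.5, -1.1]
grip_width: 0.439
grip_force: 40.7
```

>>> move_arm --moves "30 34 -18 0 0;30 69 -37 0 0;30 104 -56 0 0;30 139 -75 0 0;30 174 -93 0 0"

```text
time_s: 15.55
tcp_pos: [0.4758, 0.3887, 0.1465]
eef_rot: [-0.0, 0.793, 0.609, 0.0]
wrist_force: [1.2, 0.7, -0.4]
grip_width: 0.442
grip_force: 40.7
```

>>> move_arm --moves "30 14.8 -7.7 0 0;30 14.8 -7.7 0 0;30 14.8 -7.7 0 0;30 14.8 -7.7 10 0;30 14.8 -7.7 10 0"

```text
time_s: 15.97
tcp_pos: [0.4734, 0.4008, 0.1342]
eef_rot: [0.0, 0.794, 0.608, -0.001]
wrist_force: [-0.2, -0.8, -2.0]
grip_width: 0.446
grip_force: 40.6
```

```bash
python3 go.py 473.8 403.3 46.5 -15; python3 - <<'E'
from h import *
import pickle
g=grab('wrist'); s=grab('scene'); pickle.dump((g,s),open('v9.pkl','wb'))
x=cv2.resize(s['img'][170:310,110:290],(0,0),fx=2,fy=2); y=cv2.resize(g['img'],(373,280)); 
cv2.imwrite('pics/v9.png',np.hstack([x,y]))
E
```

```text
t 15.97 tcp [473.4 400.8 134.2] yaw -15.1 tilt -1.0 q [-1.18  0.37  0.5   1.68 -0.19  1.15 -0.89] F [-0.2 -0.8 -2. ] g 38.1 40.6
[473.8, 403.3, 46.5, -15.0] -> [ 2.7 -0.2 87.7] turn -0.1
```

View pics/v9.png

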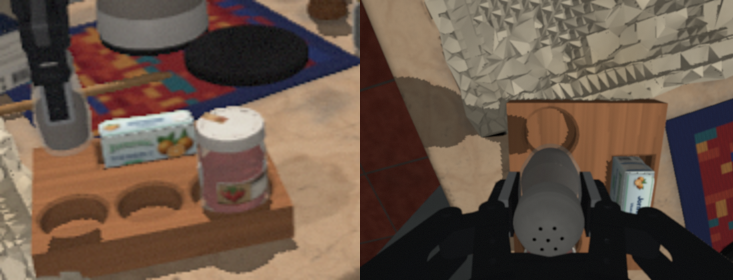

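The shaker is held upright, and the well rim centre in the wrist view is within about 3 mm of the shaker's axis. I'll lower it with a small correction.

>>> move_arm --moves "30 3 0.8 20 0;30 3 0.8 40 0;30 3 0.8 55 0;30 3 0.8 55 0;30 3 0.8 55 0"

```text
time_s: 16.48
tcp_pos: [0.4748, 0.4047, 0.0806]
eef_rot: [0.0, 0.794, 0.608, -0.001]
wrist_force: [0.3, 0.1, -1.0]
grip_width: 0.44
grip_force: 40.7
```

>>> move_arm --moves "30 0 0 0 0;30 0 0 0 0;30 0 0 8 0;30 0 0 16 0;30 0 0 23 0"

```text
time_s: 16.9
tcp_pos: [0.4745, 0.4057, 0.0571]
eef_rot: [-0.0, 0.793, 0.609, -0.0]
wrist_force: [0.5, 0.2, -0.6]
grip_width: 0.442
grip_force: 40.7
```

>>> move_arm --moves "30 0 0 0 0;30 0 0 0 0;30 0 0 3 0;30 0 0 6 0;30 0 0 6 0"

```text
time_s: 17.32
tcp_pos: [0.4745, 0.4056, 0.0513]
eef_rot: [0.0, 0.793, 0.609, -0.0]
wrist_force: [0.3, 0.9, -0.3]
grip_width: 0.445
grip_force: 40.7
```

```bash
python3 go.py 473.8 403.3 46.5 -15
```

```text
t 17.32 tcp [474.5 405.6  51.3] yaw -15.0 tilt -1.0 q [-1.15  0.46  0.47  1.74 -0.24  1.   -0.85] F [ 0.3  0.9 -0.3] g 38.0 40.7
[473.8, 403.3, 46.5, -15.0] -> [-2.4 -0.   4.8] turn -0.0
```

>>> move_arm --moves "30 -1 0 1 0;30 -2 0 3 0;30 -2 0 5 0;30 -2 0 5.5 0;30 -2 0 5.5 0"

```text
time_s: 17.73
tcp_pos: [0.4743, 0.4038, 0.0466]
eef_rot: [-0.0, 0.793, 0.609, 0.0]
wrist_force: [-0.3, -1.3, 2.4]
grip_width: 0.442
grip_force: 41.1
```

```bash
python3 go.py 473.8 403.3 46.5 -15
```

```text
t 17.73 tcp [474.3 403.8  46.6] yaw -15.0 tilt -1.0 q [-1.15  0.47  0.47  1.75 -0.25  0.99 -0.84] F [-0.3 -1.3  2.4] g 37.8 41.1
[473.8, 403.3, 46.5, -15.0] -> [-0.6 -0.4  0.1] turn -0.0
```

>>> move_arm --moves "65 0 0 0 0;65 0 0 0 0;65 0 0 0 0;65 0 0 -30 0;65 0 0 -65 0"

```text
time_s: 18.15
tcp_pos: [0.4726, 0.4025, 0.1095]
eef_rot: [0.001, 0.793, 0.609, -0.003]
wrist_force: [0.3, 1.1, -0.4]
grip_width: 0.764
grip_force: 0.0
```

>>> move_arm --moves "65 -10 2 -35 0;65 -45 9 -40 0;65 -85 17 -40 0;65 -125 25 -40 0;65 -165 33 -40 0"

```text
time_s: 18.57
tcp_pos: [0.463, 0.2343, 0.1514]
eef_rot: [-0.0, 0.793, 0.609, 0.0]
wrist_force: [0.9, -0.5, 1.3]
grip_width: 0.759
grip_force: 0.0
```

>>> move_arm --moves "65 -40 8 0 0;65 -80 16 0 0;65 -120 24 0 0;65 -160 32 0 0;65 -200 40 0 0"

```text
time_s: 18.98
tcp_pos: [0.4496, 0.0305, 0.1514]
eef_rot: [-0.0, 0.793, 0.609, 0.0]
wrist_force: [1.1, 0.2, 0.3]
grip_width: 0.762
grip_force: 0.0
```

```bash
python3 go.py 444 -80 150 -15
```

```text
t 18.98 tcp [449.6  30.5 151.4] yaw -15.0 tilt -1.0 q [-0.92 -0.06  0.74  2.06  0.04  1.12 -0.46] F [1.1 0.2 0.3] g 65.1 0.0
[444.0, -80.0, 150.0, -15.0] -> [-108.2   23.2    1.3] turn -0.0
```

>>> move_arm --moves "65 -38 8 0 0;65 -76 16 0 0;65 -107 23 0 0;65 -107 23 0 0;65 -107 23 0 0"

```text
time_s: 19.4
tcp_pos: [0.4445, -0.0787, 0.1515]
eef_rot: [-0.0, 0.795, 0.607, 0.0]
wrist_force: [0.6, 1.5, 0.5]
grip_width: 0.764
grip_force: 0.0
```

>>> move_arm --moves "65 0 0 0 0;65 0 0 0 0;65 0 0 0 0"

```text
time_s: 19.65
tcp_pos: [0.4447, -0.0758, 0.1512]
eef_rot: [-0.0, 0.793, 0.61, -0.0]
wrist_force: [-0.0, -0.8, -0.1]
grip_width: 0.759
grip_force: 0.0
```

```bash
cat > holes.py <<'E'
from h import *
import pickle,sys
g=grab('wrist'); pickle.dump(g,open('v10.pkl','wb'))
x,y=proj(g,(.4435,-.079,.09))[0]; print('pred',x,y)
im=cv2.cvtColor(g['img'],cv2.COLOR_BGR2GRAY); x0,y0=int(x)-45,int(y)-45
b=cv2.morphologyEx(im,cv2.MORPH_BLACKHAT,np.ones((7,7)))[y0:y0+90,x0:x0+90]
m=(b>22).astype(np.uint8); n,l,st,ce=cv2.connectedComponentsWithStats(m)
for i in range(1,n):
    if st[i,4]<40: print((ce[i]+[x0,y0]).round(1),st[i,4],onz(g,ce[i]+[x0,y0],.089)[0].round(4))
E
python3 holes.py; python3 go.py 444 -80 30 -15
```

```text
pred 283.2177207312965 232.60863255962965
[287.5 223. ] 8 [ 0.4475 -0.074   0.089 ]
[277.7 225. ] 7 [ 0.4415 -0.0738  0.089 ]
[293.9 229.9] 8 [ 0.4501 -0.0793  0.089 ]
[284.  232.3] 7 [ 0.4439 -0.0793  0.089 ]
[274.6 233.8] 8 [ 0.4381 -0.0787  0.089 ]
[291.  238.5] 6 [ 0.447  -0.0843  0.089 ]
[281.  240.5] 6 [ 0.4407 -0.084   0.089 ]
t 19.7 tcp [444.8 -76.  151.3] yaw -14.9 tilt -1.0 q [-0.82 -0.07  0.87  2.06  0.06  1.12 -0.23] F [-0.5  0.4  0.5] g 64.8 0.0
[444.0, -80.0, 30.0, -15.0] -> [ -4.1   0.3 121.3] turn 0.1
```

All seven cap holes were found, with the centre at (443.9, -79.3) mm, in agreement with the top view. Descending to grasp.

>>> move_arm --moves "65 -3.3 -0.4 35 0;65 -3.3 -0.4 55 0;65 -3.3 -0.4 55 0;65 -3.3 -0.4 55 0;65 -3.3 -0.4 55 0"

```text
time_s: 20.12
tcp_pos: [0.444, -0.0799, 0.0973]
eef_rot: [0.0, 0.793, 0.609, 0.0]
wrist_force: [0.3, -0.4, 1.0]
grip_width: 0.76
grip_force: 0.0
```

```bash
python3 go.py 443.5 -79.3 31 -15
```

```text
t 20.12 tcp [444.  -79.9  97.3] yaw -15.0 tilt -1.0 q [-0.8   0.04  0.91  2.12 -0.03  0.99 -0.13] F [ 0.3 -0.4  1. ] g 64.9 0.0
[443.5, -79.3, 31.0, -15.0] -> [ 0.4 -0.7 66.3] turn 0.0
```

>>> move_arm --moves "65 0.4 -0.5 20 0;65 0.4 -0.5 40 0;65 0.4 -0.5 60 0;65 0.4 -0.5 65 0;65 0.4 -0.5 65 0"

```text
time_s: 20.53
tcp_pos: [0.4429, -0.0795, 0.0314]
eef_rot: [-0.0, 0.793, 0.609, -0.001]
wrist_force: [0.1, -0.3, -0.5]
grip_width: 0.76
grip_force: 0.0
```

>>> move_arm --moves "65 0 0 0 0;30 0 0 0 0;30 0 0 0 0;30 0 0 0 0;30 0 0 0 0" --squeeze 40

```text
time_s: 20.95
tcp_pos: [0.4439, -0.0794, 0.0328]
eef_rot: [-0.0, 0.793, 0.609, 0.001]
wrist_force: [-4.9, 0.9, 14.4]
grip_width: 0.448
grip_force: 39.0
```

```bash
python3 go.py 457.5 341.5 150 -15
```

```text
t 20.95 tcp [443.9 -79.4  32.8] yaw -15.0 tilt -1.0 q [-0.74  0.2   0.9   2.18 -0.21  0.85  0.02] F [-4.9  0.9 14.4] g 38.3 39.0
[457.5, 341.5, 150.0, -15.0] -> [ 410.3  -95.7 -116.7] turn -0.0
```

>>> move_arm --moves "30 0 0 -25 0;30 0 0 -55 0;30 0 0 -90 0;30 20 -5 -120 0;30 55 -13 -132 0"

```text
time_s: 21.37
tcp_pos: [0.4467, -0.026, 0.168]
eef_rot: [0.001, 0.796, 0.606, 0.003]
wrist_force: [1.9, 0.2, -1.3]
grip_width: 0.451
grip_force: 40.9
```

>>> move_arm --moves "30 38 -9 0 0;30 76 -18 0 0;30 115 -27 0 0;30 154 -36 0 0;30 193 -45 0 0"

```text
time_s: 21.78
tcp_pos: [0.4511, 0.177, 0.1642]
eef_rot: [-0.0, 0.793, 0.609, 0.001]
wrist_force: [1.3, -0.1, -0.2]
grip_width: 0.444
grip_force: 40.9
```

```bash
python3 go.py 457.5 341.5 150 -15
```

```text
t 21.78 tcp [451.1 177.  164.2] yaw -15.0 tilt -1.0 q [-1.09  0.03  0.64  1.97 -0.02  1.15 -0.7 ] F [ 1.3 -0.1 -0.2] g 37.9 40.9
[457.5, 341.5, 150.0, -15.0] -> [160.5 -36.4  14.4] turn -0.0
```

>>> move_arm --moves "30 38 -9 0 0;30 76 -18 0 0;30 115 -27 0 0;30 150 -35 0 0;30 160.5 -36.4 0 0"

```text
time_s: 22.2
tcp_pos: [0.4558, 0.3461, 0.1635]
eef_rot: [-0.001, 0.791, 0.611, 0.001]
wrist_force: [-1.3, 0.1, -0.8]
grip_width: 0.446
grip_force: 40.8
```

>>> move_arm --moves "30 0 0 0 0;30 0 0 0 0;30 0 0 20 0;30 0 0 40 0;30 0 0 40 0"

```text
time_s: 22.62
tcp_pos: [0.4564, 0.3364, 0.1206]
eef_rot: [0.0, 0.794, 0.608, -0.002]
wrist_force: [-1.2, -1.3, -1.6]
grip_width: 0.446
grip_force: 40.8
```

>>> move_arm --moves "30 0 0 0 0;30 0 0 0 0;30 0 0 0 0"

```text
time_s: 22.87
tcp_pos: [0.4584, 0.3394, 0.1249]
eef_rot: [-0.0, 0.794, 0.608, 0.001]
wrist_force: [0.7, -0.4, -1.1]
grip_width: 0.446
grip_force: 40.8
```

```bash
python3 go.py 457.3 341.5 47 -15
```

```text
t 22.87 tcp [458.4 339.4 124.9] yaw -15.1 tilt -1.0 q [-1.18  0.27  0.55  1.82 -0.16  1.09 -0.84] F [ 0.7 -0.4 -1.1] g 38.1 40.8
[457.3, 341.5, 47.0, -15.0] -> [ 1.6 -1.7 77.9] turn -0.1
```

>>> move_arm --moves "30 1.6 -0.9 15 0;30 1.6 -0.9 30 0;30 1.6 -0.9 45 0;30 1.6 -0.9 45 0;30 1.6 -0.9 45 0"

```text
time_s: 23.28
tcp_pos: [0.4573, 0.3411, 0.0788]
eef_rot: [0.0, 0.793, 0.609, -0.0]
wrist_force: [0.4, 0.5, -0.2]
grip_width: 0.448
grip_force: 40.8
```

>>> move_arm --moves "30 0 0 0 0;30 0 0 0 0;30 0 0 0 0"

```text
time_s: 23.53
tcp_pos: [0.4577, 0.3417, 0.0794]
eef_rot: [-0.0, 0.793, 0.609, 0.001]
wrist_force: [0.9, -0.3, -0.5]
grip_width: 0.448
grip_force: 40.8
```

```bash
python3 go.py 457.3 341.5 47 -15
```

```text
t 23.53 tcp [457.7 341.7  79.4] yaw -15.0 tilt -1.0 q [-1.17  0.33  0.53  1.86 -0.2   1.   -0.81] F [ 0.9 -0.3 -0.5] g 38.2 40.8
[457.3, 341.5, 47.0, -15.0] -> [-0.3 -0.4 32.4] turn -0.0
```

>>> move_arm --moves "30 0 0 8 0;30 0 0 16 0;30 0 0 24 0;30 0 0 25 0;30 0 0 25 0"

```text
time_s: 23.95
tcp_pos: [0.4566, 0.3407, 0.0522]
eef_rot: [0.0, 0.793, 0.609, -0.001]
wrist_force: [-0.1, -0.2, -0.9]
grip_width: 0.448
grip_force: 40.8
```

>>> move_arm --moves "30 0 0 2 0;30 0 0 4 0;30 0 0 6 0;30 0 0 7.5 0;30 0 0 7.5 0"

```text
time_s: 24.37
tcp_pos: [0.4575, 0.3416, 0.0469]
eef_rot: [-0.0, 0.793, 0.609, 0.0]
wrist_force: [-4.1, -3.0, 10.0]
grip_width: 0.445
grip_force: 42.7
```

```bash
python3 go.py 457.3 341.5 47 -15
```

```text
t 24.37 tcp [457.5 341.6  46.9] yaw -15.0 tilt -1.0 q [-1.15  0.37  0.52  1.88 -0.23  0.94 -0.79] F [-4.1 -3.  10. ] g 38.0 42.7
[457.3, 341.5, 47.0, -15.0] -> [-0.2 -0.1 -0.1] turn -0.0
```

It is on the floor at the expected height. I'll release, retreat upward, then move aside for the final check.

>>> move_arm --moves "65 0 0 0 0;65 0 0 0 0;65 0 0 0 0;65 0 0 -30 0;65 0 0 -65 0"

```text
time_s: 24.78
tcp_pos: [0.4557, 0.3399, 0.1092]
eef_rot: [0.001, 0.793, 0.609, -0.003]
wrist_force: [0.3, 0.5, 0.9]
grip_width: 0.758
grip_force: 0.0
```

>>> move_arm --moves "65 0 0 -40 0;65 -30 8 -60 0;65 -65 17 -60 0;65 -105 27 -60 0;65 -145 37 -60 0"

```text
time_s: 25.2
tcp_pos: [0.4553, 0.1904, 0.1711]
eef_rot: [-0.0, 0.793, 0.609, 0.001]
wrist_force: [0.0, -0.7, 0.5]
grip_width: 0.765
grip_force: 0.0
```

>>> move_arm --moves "65 -30 0 0 0;65 -50 0 0 0;65 -50 0 0 0;65 -50 0 0 0;65 -50 0 0 0"

```text
time_s: 25.62
tcp_pos: [0.4426, 0.1442, 0.171]
eef_rot: [-0.0, 0.793, 0.609, 0.0]
wrist_force: [-0.1, 0.0, 0.4]
grip_width: 0.76
grip_force: 0.0
```

```bash
python3 go.py; python3 - <<'E'
from h import *
s=grab('scene');t=grab('top')
x=cv2.resize(s['img'][150:310,110:390],(0,0),fx=2.85,fy=2.85)[:300,:798]; y=cv2.resize(t['img'][170:285,115:395],(0,0),fx=2.85,fy=2.85)[:300,:798]
x=cv2.resize(s['img'][160:305,110:390],(798,299)); y=cv2.resize(t['img'][175:280,115:395],(798,299))
cv2.imwrite('pics/fin.png',np.vstack([x,y]))
E
```

```text
t 25.62 tcp [442.6 144.2 171. ] yaw -15.0 tilt -1.0 q [-1.08 -0.03  0.66  2.    0.02  1.16 -0.68] F [-0.1  0.   0.4] g 64.9 0.0
```

View pics/fin.png

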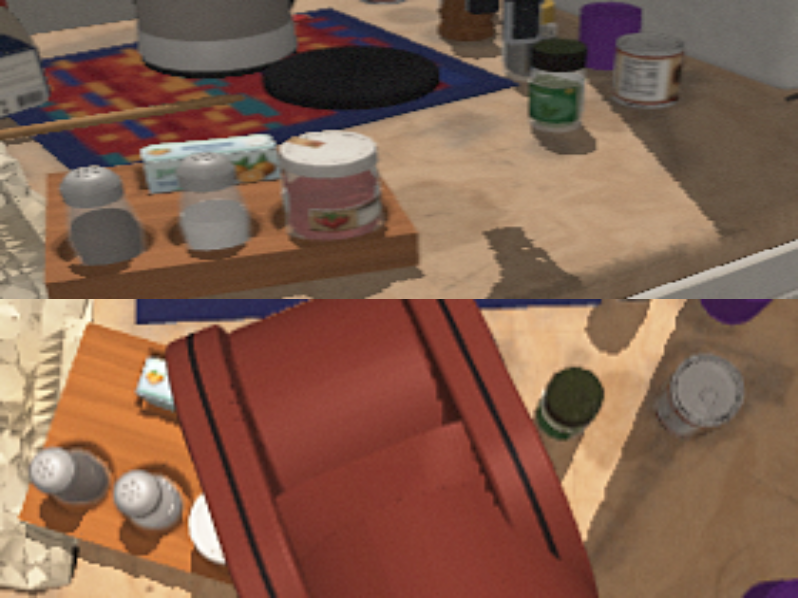

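The carton, jar and white shaker look seated. I'll check numerically whether the grey shaker's apparent lean is only perspective.

```bash
python3 - <<'E'
from h import *
s=grab('scene');t=grab('top')
for n,p in {'A':(.474,.404),'B':(.4575,.3415)}.items():
    for f,k in ((s,'s'),(t,'t')):
        q=proj(f,[(*p,.104),(*p,.08),(*p,.034)])
        q=(q-[110,160])*[2.85,2.062] if k=='s' else (q-[115,175])*[2.85,2.848]+[0,299]
        print(n,k,'captop,shoulder,rim level',q.round(0).tolist())
S=lambda p:np.array(p,float)/[2.85,2.062]+[110,160]
T=lambda p:(np.array(p,float)-[0,299])/[2.85,2.848]+[115,175]
for n,a,b in (('A',(52,468),(92,172)),('B',(135,492),(207,159))):
    print(n,tri(t,T(a),s,S(b)))
E
```

```text
A s captop,shoulder,rim level [[87.0, 168.0], [94.0, 194.0], [105.0, 241.0]]
A t captop,shoulder,rim level [[47.0, 464.0], [58.0, 468.0], [78.0, 475.0]]
B s captop,shoulder,rim level [[203.0, 155.0], [207.0, 180.0], [215.0, 226.0]]
B t captop,shoulder,rim level [[131.0, 489.0], [140.0, 493.0], [156.0, 498.0]]
A (array([0.4719479 , 0.40175295, 0.1009083 ]), np.float64(0.0012859743294918065))
B (array([0.45601953, 0.33959435, 0.10061771]), np.float64(0.00041365888192831696))
```

Both caps triangulate to within about 3 mm of upright at the right height, so the lean is only perspective. Handing in.

```bash
python3 -c "
from h import *
print(ctrl.close_job())"
```

```text
the job is handed in; nothing more can be done
None
```

I put the jam jar, both shakers and the carton in their wells and handed the job in at about 26 s; the last pictures show all four upright and the spice jars and tin where they started, but the hand-in returned no verdict.

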